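# Hold the slip mixer's spring-return key switch on

### The arm

A 6-joint arm with a two-finger parallel gripper is mounted at the origin on the work surface. World frame = base frame: x ahead of the robot, y to its left, z up, the work surface at z = 0. Lengths are in m, angles in rad, forces in N, time in s.
With the tool pointing down it reaches from about 0.25 to 0.775 m from the base axis. Payload 4 kg.
Tool frame: the origin (TCP) lies where the fingers leave the gripper's body, on its centre line; the fingertips stand 97 mm ahead of it and the grasp point (between the pads) lies 78 mm ahead of it; z points along the fingers, y is the line along which they close (so a half turn about z gives the same grasp; the last joint's range is limited). The gripper opens to 94 mm and grips with 3 to 60 N. Pads are 16 mm wide; open, the fingers measure 119 mm over their backs; the gripper's body (75 mm by 177 mm) begins 78 mm behind the grasp point.
Start: joints at [1.181, 0.087, 1.371, -0, 1.684, -0.103], TCP at [0.156, 0.528, 0.303] pointing down, gripper open.
Joint ranges: [-3.1, 3.1], [-0.76, 2.03], [0.27, 2.55], [-1.08, 4.22], [0.17, 2.65], [-2.57, 2.57]. Speed limits (rad/s): [2.79, 2.79, 3.14, 3.14, 3.14, 3.14].

### API

Orientations are given as [roll, pitch, yaw] about the fixed x, y, z axes, in that order (R = Rz(yaw) Ry(pitch) Rx(roll)).
In Python, from bench import robot gives the robot as it stands.
- The arm moves only by the tool step_arm, never from a script. Its argument "commands" is a list of rows, each an object with "hand": the closure, from -1 (fully open) to 1 (shut), so that 0 is half open; "translation": the shift along the world's x, y, z in m, a list of three; "rot": the turn, a rotation vector about the world's x, y, z in degrees, a list of three. A call has 1 to 20 rows; each row is the pose to reach, as a shift and turn from the pose commanded when the call began; what a row does not reach only later rows make up. A row lasts 1/10 s, in which the tool goes at most 50 mm and 8.59 degrees, less where a joint would pass 70% of its speed; a pose out of reach is approached as far as the arm can. A call with a gripper value outside its range is refused whole. The fingers move at their own pace and stop on an object; "newtons" is the grip in N (left out, the last holds). Time passes only in rows, so rows that repeat a pose let the fingers close. It gives the time, the measured TCP pose, the force, the opening and the grip force at its end, in the units of the state.
- robot.read_state(): the state, without advancing time (a new reading comes with each control period).
- robot.capture(name): name is "scene" or "top" or "wrist"; returns a dict with "image" (384x512x3 uint8, red, green, blue), "z_map" (384x512 float32, m along the optical axis (not along the pixel's ray), 0 where there is no reading), "K" (3x3 intrinsics, pixels), "rvec" (rotation vector, rad) and "tvec" (3), from world to camera coordinates, as OpenCV has them; the wrist camera has in their place "mount" (4x4, takes a point from camera to tool coordinates, whose origin is the TCP and whose axes are the flange's). Camera axes: x right, y down, z forward; pixel columns grow to the right and rows downward; lengths in m; the calibration is good to about 2 mm. A picture is of the moment at which its call begins: read the wrist's pose just before it.
- robot.close_job(): hands the job in; it is judged then, once.
The state is a dict: "time_s": time; "qpos": joint angles; "joint_velocities": joint speeds; "joint_torque": joint torques, N m; "tcp_pos": TCP position; "tool_rot": TCP orientation; "force": force on the tool from outside, world axes, zero at the start; "ft_torque": the same for the moment, N m; "gripper_width": opening from 0.0 (shut) to 1.0 (fully open); "finger_force": force on a finger pad.
Only numpy, scipy, OpenCV 4.12 (cv2) and the standard library are available. Lean on these libraries where they do the work, as an engineer would, in place of code of your own. Each camera call takes 0.05 s, during which the arm holds its last target. There are 200 camera calls.

### The job

Take the key with the red head out of the white plaster key block and push it fully home, straight down, into the brass key switch on top of the cream control box, wiggling it past the sticky pins. Only once it is home, turn it clockwise (seen from above) a quarter turn to the stop. The switch springs back, so the program finishes while the gripper still holds the key turned against its stop; leave the blue and green keys in the block and everything else where it stands.

Things in the scene. Friction and masses are not known exactly. Their poses are not given: they have to be found in the camera images.
- red_key_grip (a point): key to use, upright in the block, 60 g: red head 36 wide x 10 thick x 40 high; under it a shoulder 26x10x10; then a blade 16 wide x 6 thick x 36 long, pointing down, last 6 mm only 12x3. Point: head's centre, 30 above the shoulder's underside, 66 above the blade's end. x along the 36 width, y through the 10 thickness (grip across y), z up. Fits the switch either way round.
- blue_key_grip (a point): an identical key with a blue head, in the same block; same point and axes. Leave it there.
- green_key_grip (a point): an identical key with a green head, in the same block; same point and axes. Leave it there.
- block: fixed off-white plaster block, 58 (x) x 185 (y) x 52 high, origin at the centre of its underside. Three slots in its top, 60 mm apart along y, hold the keys by their blades, shoulders on the top face, each key's width along the block's y; the order varies. A key comes out straight up, clear after 40 mm.
- box: fixed cream steel control box, 150 (x) x 190 (y) x 90 high, yellow and black band on its front foot, origin at the centre of its underside; the key switch is in the middle of its top, nothing taller than 4 mm stands around it.
- lock (a point): mouth of the key slot: centre of the switch's round brass face, level with the box top (90 above the table). Turns with the switch. x along the slot's long side, y across, z up. Slot 17.8 x 7.8 mm, 3 mm chamfer, 46 deep, greased; fully home the key's shoulder rests on the brass face, head centre 30 mm above this point.
- switch (a joint): rotation of the switch, rad: 0 at rest, grows clockwise from above, hard stop at 1.5; a spring drives it back (0.03 N m at 0, 0.12 at the stop). Two sticky pins, 14 and 23 mm down, reach up to 3 mm into the slot from its two long sides; the blade pushes them back with up to about 20 N of downward force; wiggling a few degrees helps.
- goose: loose plaster goose figure, 76 mm diameter, 135 high, origin at the centre of its underside; leave alone.
- mould: loose plaster mould block 100 x 120 x 85 high with a black strap, origin at the centre of its underside; leave alone.
- mug: loose white mug, 76 mm diameter, 85 high, origin at the centre of its underside; leave alone.
- brush: loose brush lying flat on the table, leave alone.
- spatula: loose spatula lying flat on the table, leave alone.

How it is judged:
On the way:
1. the red key is fully home in the switch, before the switch is turned (z of red_key_grip in the frame of lock below 0.033 m and horizontal distance between red_key_grip and lock below 0.005 m and angle between the x axis of red_key_grip and the x axis of lock, either way round below 0.2 rad and value of joint switch below 0.35 rad), for 0.1 s.
At the end, for the whole second after the job is handed in: The red key is fully home in the switch (shoulder within 4 mm of the brass face, within 6 mm of its centre, upright within 0.15 rad), the switch is held turned beyond 1.36 rad (stop at 1.5), and the fingers still grip the key (value of joint switch above 1.36 rad and z of red_key_grip in the frame of lock below 0.034 m and horizontal distance between red_key_grip and lock below 0.006 m and angle between red_key_grip's own z axis and vertical below 0.15 rad and contact force between the fingers and red_key above 1 N); the arm keeps its last pose, push and grip.
It fails at once if the switch is turned (over 0.4 rad) while the red key is not fully home (more than 5 mm out) (value of joint switch above 0.4 rad and z of red_key_grip in the frame of lock above 0.035 m).
It fails at once if the blue or the green key is pulled or knocked out of place (over 15 mm) (distance of any of blue_key_grip, green_key_grip from where it was at the start of the episode above 0.015 m).
It fails at once if the goose, mould, mug, brush or spatula is moved more than 30 mm (distance of any of goose, mould, mug, brush, spatula from where it was at the start of the episode above 0.03 m).
It also fails if it takes over 58 s, if anything falls off the work surface, if the arm or the gripper's body presses on something with over 40 N, if the wrist force passes 120 N, or if a joint passes its speed limit or range.

## Working session

There is one attempt and no reset: what is moved stays moved. The work goes in short steps, Python scripts to look and compute and a tool call to move; the robot and the scene stay as the last step left them, time stands still between calls to the robot, and variables do not carry over. Pictures are saved under pics/ and viewed, at most 10 in all, crops included, and the job is handed in when it is done.

Besides the shell and the picture viewer there is one more tool, called after "Emit:" as a command line: name --argument value ..., lists and objects as JSON in quotes. step_arm: Moves the arm, as the interface text tells. Its arguments: {"type":"object","properties":{"commands":{"type":"array","items":{"type":"object","properties":{"hand":{"type":"number"},"translation":{"type":"array","items":{"type":"number"}},"rot":{"type":"array","items":{"type":"number"}}}}},"newtons":{"type":"number"}},"required":["commands"]}

```bash
mkdir -p pics; cat > h.py <<'E'
import numpy as np, cv2
from bench import robot
def cap(n):
    s=robot.read_state(); c=robot.capture(n)
    K=np.array(c["K"]); z=c["z_map"]; v,u=np.mgrid[:384,:512]
    P=np.stack([(u-K[0,2])/K[0,0]*z,(v-K[1,2])/K[1,1]*z,z],-1)
    if n=="wrist":
        M=np.array(c["mount"]); r=s["tool_rot"]
        from scipy.spatial.transform import Rotation as R
        P=(P@M[:3,:3].T+M[:3,3])@R.from_euler("xyz",r).as_matrix().T+s["tcp_pos"]
    else:
        Rm=cv2.Rodrigues(np.array(c["rvec"],float))[0]; P=(P-np.array(c["tvec"]).ravel())@Rm
    P[z<=0]=np.nan
    return c["image"],P,s
E
python3 - <<'E'
from h import *
i,P,s=cap("top"); j,Q,_=cap("scene"); print(s)
np.savez("a.npz",i=i,P=P,j=j,Q=Q)
cv2.imwrite("pics/top.png",cv2.resize(i[...,::-1],(800,600))); cv2.imwrite("pics/scene.png",cv2.resize(j[...,::-1],(800,600)))
E
```

```text
{'time_s': 0.0, 'qpos': array([ 1.18088034e+00,  8.79574035e-02,  1.37221826e+00, -2.53214040e-05,
        1.68358496e+00, -1.03056810e-01]), 'joint_velocities': array([ 0.00167558,  0.00080253,  0.00134939, -0.00028872,  0.00184475,
        0.00177388]), 'joint_torque': array([ 1.28028954e-03, -3.40170801e+01, -3.02432299e+01,  7.20693218e-02,
        3.27658828e-02, -1.26853652e-04]), 'tcp_pos': array([0.15548146, 0.52722743, 0.30152089]), 'tool_rot': array([-3.13943359e+00, -1.97995816e-04,  2.85473044e+00]), 'force': array([0.81483689, 0.06455023, 0.47237941]), 'ft_torque': array([0.0166138 , 0.00670921, 0.04965238]), 'finger_force': 0.0, 'gripper_width': 1.0015078655832284}
```

View pics/top.png

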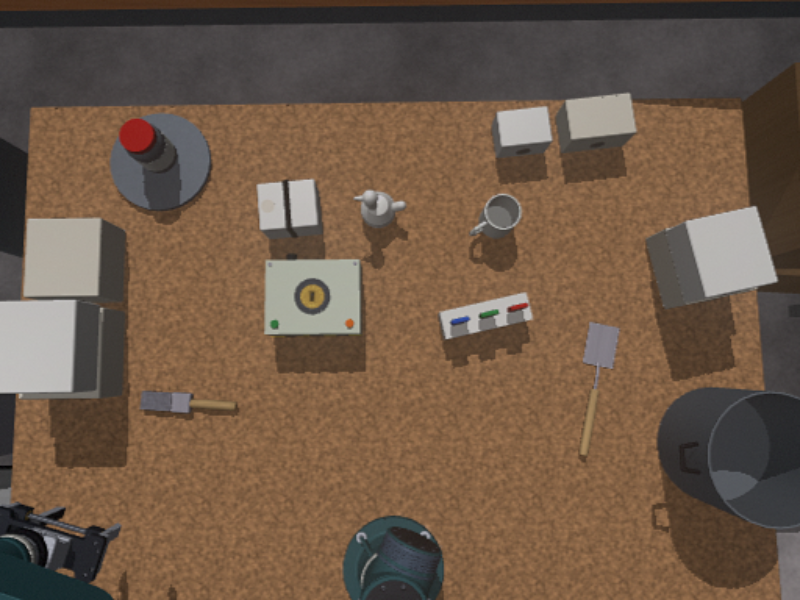

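View pics/scene.png

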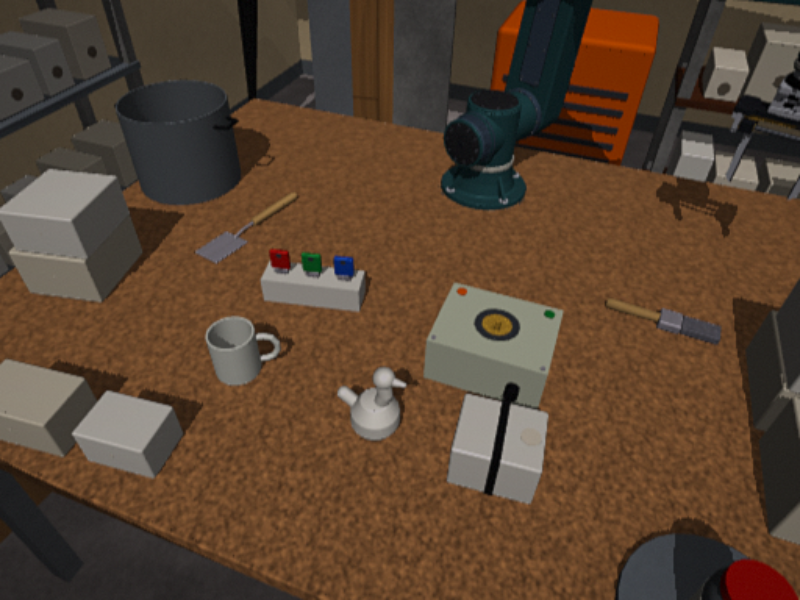

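The top view shows the red key at (517,308), at the right end of the block, with green at (488,314) and blue at (460,321). The switch is at (312,296), and its slot runs vertically in the image.

```bash
cat > m.py <<'E'
from h import *
def blob(m,P,name):
    m=m&~np.isnan(P[...,0]); n,l,st,c=cv2.connectedComponentsWithStats(m.astype(np.uint8))
    if n<2: print(name,None);return
    k=1+st[1:,4].argmax(); p=P[l==k]
    (cx,cy),(w,h),a=cv2.minAreaRect((p[:,:2]*1000).astype(np.float32))
    w0=np.linalg.eigh(np.cov(p[:,:2].T))[1][:,-1]
    print(name,st[k,4],"mean",p.mean(0).round(4),"zmax",p[:,2].max().round(4),"rect",np.round([cx,cy,w,h,a],1),"axisdeg",round(np.degrees(np.arctan2(w0[1],w0[0])),1),"px",c[k].round(1))
def keys(i,P,near):
    i=i.astype(int);r,g,b=i[...,0],i[...,1],i[...,2]
    ok=(P[...,2]>.065)&(P[...,2]<near)
    blob((r>90)&(g<50)&(b<60)&ok&(P[...,0]<.75)&(P[...,1]<0.1),P,"red")
    blob((g>70)&(r<60)&(b<90)&ok&(P[...,1]<0.05),P,"green"); blob((b>90)&(r<70)&(g<90)&ok,P,"blue")
def lock(i,P):
    i=i.astype(int);r,g,b=i[...,0],i[...,1],i[...,2]
    ok=(abs(P[...,2]-.09)<.012)
    blob(ok&(r-b>60)&(r>120)&(g>80),P,"brass")
    blob((abs(P[...,2]-.09)<.008)&(g>r-5)&(r>120),P,"boxtop")
E
python3 - <<'E'
from m import *
d=np.load("a.npz")
for a,b in (("i","P"),("j","Q")):
    keys(d[a],d[b],.13); lock(d[a],d[b])
P=d["P"]; 
m=(abs(P[...,2]-.052)<.006)&(abs(P[...,1]+.2)<.2)&(d["i"].min(2)>130); blob(m,P,"blocktop")
E
```

```text
red 25 mean [ 0.5257 -0.2572  0.1019] zmax 0.1062 rect [ 525.9 -257.2    6.9   29.9   13.1] axisdeg 105.0 px [331.7 196. ]
green 25 mean [ 0.5132 -0.1984  0.1026] zmax 0.1072 rect [ 513.6 -198.6    6.8   33.3   11.3] axisdeg 102.7 px [312.9 200.3]
blue 27 mean [ 0.5009 -0.1392  0.1025] zmax 0.1082 rect [ 500.8 -139.5    7.1   32.4   10.2] axisdeg 101.4 px [294.  204.6]
brass 155 mean [0.5548 0.1555 0.0901] zmax 0.0954 rect [555.7 156.6  44.6  44.9  89.5] axisdeg 112.7 px [199.3 189.2]
boxtop 2345 mean [0.5554 0.1553 0.0902] zmax 0.0975 rect [554.5 155.8 188.2 149.6  89.1] axisdeg 91.9 px [199.4 189.1]
red 139 mean [-0.582  -0.0976  0.0982] zmax 0.1293 rect [-581.   -99.4   55.    23.1   82.9] axisdeg 84.3 px [321.3  39.6]
green 34 mean [ 0.5184 -0.1986  0.1011] zmax 0.1054 rect [ 516.9 -198.7    9.4   32.3   11.6] axisdeg 103.4 px [198.5 163.1]
blue 123 mean [ 0.5067 -0.1398  0.0864] zmax 0.1046 rect [ 505.6 -140.2    9.2   33.    13.5] axisdeg 104.1 px [219.5 169.6]
brass 151 mean [0.5557 0.1548 0.0908] zmax 0.0936 rect [556.  154.8  43.6  41.9  52.1] axisdeg 85.8 px [317.7 207.2]
boxtop 2540 mean [0.5657 0.158  0.091 ] zmax 0.095 rect [558.5 154.9 188.8 152.6  89.3] axisdeg 89.7 px [318.2 210.5]
blocktop 577 mean [ 0.5192 -0.1905  0.0522] zmax 0.0576 rect [ 514.4 -199.2   57.6  184.3   12.3] axisdeg 105.2 px [307.8 199.9]
```

Emit:
step_arm --commands '[{"hand": -1, "translation": [0.4, -0.372, 0], "rot": [0, 0, -62]}, {"hand": -1, "translation": [0.4, -0.372, 0], "rot": [0, 0, -62]}, {"hand": -1, "translation": [0.4, -0.372, 0], "rot": [0, 0, -62]}, {"hand": -1, "translation": [0.4, -0.372, 0], "rot": [0, 0, -62]}, {"hand": -1, "translation": [0.4, -0.372, 0], "rot": [0, 0, -62]}, {"hand": -1, "translation": [0.4, -0.372, 0], "rot": [0, 0, -62]}, {"hand": -1, "translation": [0.4, -0.372, 0], "rot": [0, 0, -62]}, {"hand": -1, "translation": [0.4, -0.372, 0], "rot": [0, 0, -62]}, {"hand": -1, "translation": [0.4, -0.372, 0], "rot": [0, 0, -62]}, {"hand": -1, "translation": [0.4, -0.372, 0], "rot": [0, 0, -62]}, {"hand": -1, "translation": [0.4, -0.372, 0], "rot": [0, 0, -62]}, {"hand": -1, "translation": [0.4, -0.372, 0], "rot": [0, 0, -62]}, {"hand": -1, "translation": [0.4, -0.372, 0], "rot": [0, 0, -62]}, {"hand": -1, "translation": [0.4, -0.372, 0], "rot": [0, 0, -62]}, {"hand": -1, "translation": [0.4, -0.372, 0], "rot": [0, 0, -62]}]'

```text
time_s: 1.6
tcp_pos: [0.5546, 0.1568, 0.3029]
tool_rot: [3.141, -0.0, 1.775]
force: [-0.3, 0.3, -0.8]
gripper_width: 0.998
finger_force: 0.0
```

```bash
python3 - <<'E'
from m import *
i,P,s=cap("wrist"); print(s["tcp_pos"],s["tool_rot"],s["force"]); print(robot.capture("wrist")["mount"])
lock(i,P); np.savez("w1.npz",i=i,P=P)
cv2.imwrite("pics/w1.png",cv2.resize(i[...,::-1],(800,600)))
E
```

```text
[0.55462939 0.15680652 0.30294429] [ 3.14141790e+00 -3.26542327e-04  1.77484835e+00] [-0.25647087  0.32010859 -0.75069848]
[[-5.95615271e-04 -9.69362772e-01 -2.45632776e-01  7.07505856e-02]
 [ 9.99999600e-01 -4.13523416e-04 -7.92894299e-04 -6.21880597e-04]
 [ 6.67027311e-04 -2.45633150e-01  9.69362631e-01 -8.30480965e-02]
 [ 0.00000000e+00  0.00000000e+00  0.00000000e+00  1.00000000e+00]]
brass 1592 mean [0.5553 0.155  0.0908] zmax 0.094 rect [555.7 155.   48.   47.9  56.7] axisdeg 75.5 px [258.1 191.7]
boxtop 22429 mean [0.5562 0.1641 0.091 ] zmax 0.0956 rect [555.2 154.7 190.1 150.3  89.7] axisdeg 93.4 px [261.  180.8]
```

View pics/w1.png

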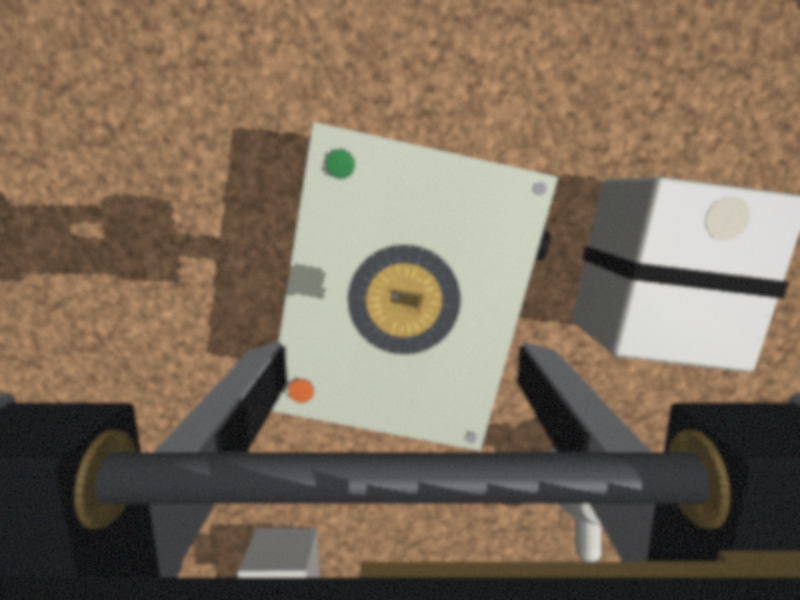

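The image shows the switch slot at (406,298), running along the box's x axis. Next I'll measure its angle and move over the red key.

```bash
python3 - <<'E'
from m import *
d=np.load("w1.npz");i=d["i"];P=d["P"]
v,u=np.mgrid[:384,:512]
near=np.hypot(P[...,0]-.5553,P[...,1]-.155)<.015
g=i.sum(2); print(np.percentile(g[near],[5,25,50,75,95]))
for t in (230,270,310):
  m=(np.hypot(u-259.5,v-191)<17)&(g<t); c=cv2.minAreaRect(np.argwhere(m)[:,::-1].astype(np.float32)); print(t,m.sum(),c)
  blob(m,P,"slot")
E
```

```text
[222.25 326.25 409.   422.   429.  ]
230 45 ((261.1399841308594, 191.51998901367188), (10.323759078979492, 4.38406229019165), 8.130102157592773)
slot 45 mean [0.56   0.1514 0.0716] zmax 0.0885 rect [559.7 151.3  10.8   4.1  24.5] axisdeg -168.2 px [261.7 191.5]
270 101 ((259.6351318359375, 191.18919372558594), (17.09749412536621, 6.740358352661133), 9.462322235107422)
slot 101 mean [0.5587 0.152  0.0742] zmax 0.09 rect [557.  154.7   8.2  16.9  89.7] axisdeg -165.0 px [260.7 191.4]
310 152 ((259.6153564453125, 190.92306518554688), (18.8271484375, 8.236878395080566), 11.309932708740234)
slot 151 mean [0.5576 0.1528 0.0763] zmax 0.091 rect [556.9 155.5   9.7  18.6  88.5] axisdeg -169.1 px [259.9 190.9]
```

Emit:
step_arm --commands '[{"hand": -1, "translation": [-0.03, -0.413, 0], "rot": [0, 0, 0]}, {"hand": -1, "translation": [-0.03, -0.413, 0], "rot": [0, 0, 0]}, {"hand": -1, "translation": [-0.03, -0.413, 0], "rot": [0, 0, 0]}, {"hand": -1, "translation": [-0.03, -0.413, 0], "rot": [0, 0, 0]}, {"hand": -1, "translation": [-0.03, -0.413, 0], "rot": [0, 0, 0]}, {"hand": -1, "translation": [-0.03, -0.413, 0], "rot": [0, 0, 0]}, {"hand": -1, "translation": [-0.03, -0.413, 0], "rot": [0, 0, 0]}, {"hand": -1, "translation": [-0.03, -0.413, 0], "rot": [0, 0, 0]}, {"hand": -1, "translation": [-0.03, -0.413, 0], "rot": [0, 0, 0]}, {"hand": -1, "translation": [-0.03, -0.413, 0], "rot": [0, 0, 0]}, {"hand": -1, "translation": [-0.03, -0.413, 0], "rot": [0, 0, 0]}, {"hand": -1, "translation": [-0.03, -0.413, 0], "rot": [0, 0, 0]}, {"hand": -1, "translation": [-0.03, -0.413, 0], "rot": [0, 0, 0]}]'

```text
time_s: 3.0
tcp_pos: [0.526, -0.2555, 0.3031]
tool_rot: [3.141, -0.0, 1.775]
force: [-0.5, -0.3, -0.3]
gripper_width: 1.001
finger_force: 0.0
```

```bash
python3 - <<'E'
from m import *
i,P,s=cap("wrist"); print(s["tcp_pos"],s["tool_rot"],s["force"])
keys(i,P,.13); m=(abs(P[...,2]-.052)<.004)&(i.min(2)>120); blob(m,P,"blocktop")
cv2.imwrite("pics/w2.png",i[...,::-1])
E
```

```text
[ 0.52603281 -0.25553875  0.30307375] [ 3.14100791e+00 -1.42183760e-05  1.77548046e+00] [-0.50032884 -0.25076851 -0.25702868]
red 100 mean [ 0.5244 -0.2508  0.1002] zmax 0.1046 rect [ 525.1 -256.9    5.9   32.3    6.3] axisdeg 99.3 px [257.1 187.2]
green 51 mean [ 0.5121 -0.1987  0.1027] zmax 0.1046 rect [ 512.5 -198.6    1.9   25.3   11.6] axisdeg 101.6 px [255.5 131.1]
blue 165 mean [ 0.5007 -0.1433  0.1024] zmax 0.1046 rect [ 501.5 -143.1    6.3   32.9   15.3] axisdeg 103.2 px [255.5  65.3]
blocktop 7956 mean [ 0.5132 -0.1935  0.0529] zmax 0.0554 rect [ 514.3 -200.1   58.   185.2   12.1] axisdeg 102.1 px [257.7 122.6]
```

View pics/w2.png

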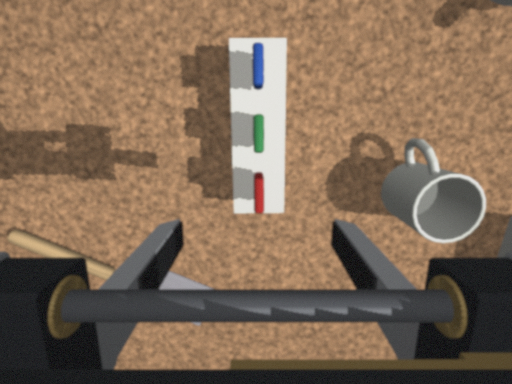

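The red key is at (259,192), centred between the fingers at about (0.526, -0.2575). I'll descend and grip it.

Emit:
step_arm --commands '[{"hand": -1, "translation": [0, -0.001, -0.03], "rot": [0, 0, 0.5]}, {"hand": -1, "translation": [0, -0.001, -0.06], "rot": [0, 0, 0.5]}, {"hand": -1, "translation": [0, -0.001, -0.09], "rot": [0, 0, 0.5]}, {"hand": -1, "translation": [0, -0.001, -0.12], "rot": [0, 0, 0.5]}, {"hand": -1, "translation": [0, -0.001, -0.143], "rot": [0, 0, 0.5]}, {"hand": 0.5, "translation": [0, -0.001, -0.143], "rot": [0, 0, 0.5]}, {"hand": 0.5, "translation": [0, -0.001, -0.143], "rot": [0, 0, 0.5]}, {"hand": 1, "translation": [0, -0.001, -0.143], "rot": [0, 0, 0.5]}, {"hand": 1, "translation": [0, -0.001, -0.143], "rot": [0, 0, 0.5]}, {"hand": 1, "translation": [0, -0.001, -0.143], "rot": [0, 0, 0.5]}, {"hand": 1, "translation": [0, -0.001, -0.143], "rot": [0, 0, 0.5]}, {"hand": 1, "translation": [0, -0.001, -0.143], "rot": [0, 0, 0.5]}, {"hand": 1, "translation": [0, -0.001, -0.143], "rot": [0, 0, 0.5]}]' --newtons 15

```text
time_s: 4.35
tcp_pos: [0.5256, -0.2585, 0.1598]
tool_rot: [3.141, 0.0, 1.781]
force: [-0.6, 0.5, -0.6]
gripper_width: 0.357
finger_force: 0.0
```

Emit:
step_arm --commands '[{"hand": 1}, {"hand": 1}, {"hand": 1}, {"hand": 1}, {"hand": 1}, {"hand": 1}, {"hand": 1}, {"hand": 1}]' --newtons 15

```text
schema error: expected keys hand, translation, rot
```

Emit:
step_arm --commands '[{"hand": 1, "translation": [0, 0, 0], "rot": [0, 0, 0]}, {"hand": 1, "translation": [0, 0, 0], "rot": [0, 0, 0]}, {"hand": 1, "translation": [0, 0, 0], "rot": [0, 0, 0]}, {"hand": 1, "translation": [0, 0, 0], "rot": [0, 0, 0]}, {"hand": 1, "translation": [0, 0, 0], "rot": [0, 0, 0]}, {"hand": 1, "translation": [0, 0, 0], "rot": [0, 0, 0]}, {"hand": 1, "translation": [0, 0, 0], "rot": [0, 0, 0]}, {"hand": 1, "translation": [0, 0, 0], "rot": [0, 0, 0]}]' --newtons 15

```text
time_s: 5.15
tcp_pos: [0.5269, -0.2581, 0.1598]
tool_rot: [3.138, 0.0, 1.782]
force: [5.2, 0.9, -2.0]
gripper_width: 0.104
finger_force: 15.0
```

Emit:
step_arm --commands '[{"hand": 1, "translation": [0.001, 0, 0], "rot": [0, 0, 0]}, {"hand": 1, "translation": [0.0015, 0, 0], "rot": [0, 0, 0]}, {"hand": 1, "translation": [0.0015, 0, 0], "rot": [0, 0, 0]}, {"hand": 1, "translation": [0.0015, 0, 0], "rot": [0, 0, 0]}]' --newtons 60

```text
time_s: 5.55
tcp_pos: [0.5273, -0.2582, 0.1598]
tool_rot: [3.141, -0.0, 1.782]
force: [3.5, 1.8, -0.3]
gripper_width: 0.104
finger_force: 60.0
```

Emit:
step_arm --commands '[{"hand": 1, "translation": [0.001, 0, 0.01], "rot": [0, 0, 0]}, {"hand": 1, "translation": [0.001, 0, 0.02], "rot": [0, 0, 0]}, {"hand": 1, "translation": [0.001, 0, 0.03], "rot": [0, 0, 0]}, {"hand": 1, "translation": [0.001, 0, 0.04], "rot": [0, 0, 0]}, {"hand": 1, "translation": [0.001, 0, 0.055], "rot": [0, 0, 0]}, {"hand": 1, "translation": [0.001, 0, 0.08], "rot": [0, 0, 0]}, {"hand": 1, "translation": [0.001, 0, 0.11], "rot": [0, 0, 0]}, {"hand": 1, "translation": [0.001, 0, 0.12], "rot": [0, 0, 0]}, {"hand": 1, "translation": [0.001, 0, 0.12], "rot": [0, 0, 0]}, {"hand": 1, "translation": [0.001, 0, 0.12], "rot": [0, 0, 0]}]' --newtons 60

```text
time_s: 6.55
tcp_pos: [0.5277, -0.2584, 0.2788]
tool_rot: [-3.14, -0.001, 1.781]
force: [0.6, 0.5, -1.3]
gripper_width: 0.101
finger_force: 60.0
```

```bash
python3 - <<'E'
from m import *
i,P,s=cap("wrist"); print(s["tcp_pos"],s["tool_rot"],s["force"])
i2=i.astype(int); m=(i2[...,0]>80)&(i2[...,1]<60)&(i2[...,2]<60)&(P[...,2]>.15)
blob(m,P,"red")
from scipy.spatial.transform import Rotation as R
t=(P[m]-s["tcp_pos"])@R.from_euler("xyz",s["tool_rot"]).as_matrix()
print(t.min(0),t.max(0),np.percentile(t,[3,50,97],axis=0))
cv2.imwrite("pics/w3.png",cv2.resize(i[...,::-1],(800,600)))
E
```

```text
[ 0.52768558 -0.25837503  0.27880354] [-3.14034125e+00 -8.72975093e-04  1.78125399e+00] [ 0.56212901  0.54077403 -1.31931804]
red 1364 mean [ 0.5257 -0.2536  0.2195] zmax 0.2935 rect [ 525.3 -252.4    9.7   44.2   11.4] axisdeg 101.8 px [256.8 250.5]
[-0.01587189 -0.00607447 -0.01471234] [0.02842184 0.00386451 0.09147559] [[-0.01420722 -0.0049954   0.05550856]
 [ 0.00649786 -0.00076227  0.05703396]
 [ 0.01749501  0.00337142  0.0833154 ]]
```

View pics/w3.png

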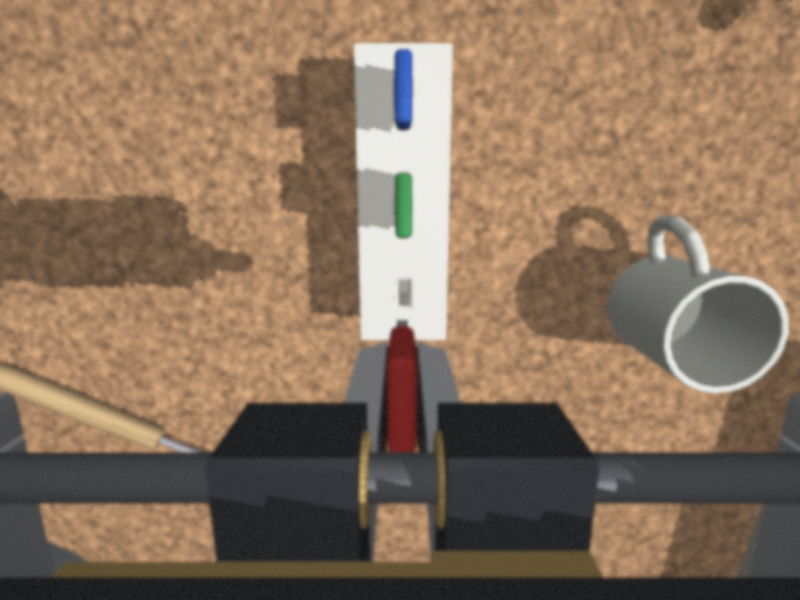

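The key is held upright, and the slot it left at (404,292) is empty. The blue and green keys haven't moved. I'll carry the red key to the switch and turn it 78°.

Emit:
step_arm --commands '[{"hand": 1, "translation": [0.002, 0.03, 0.0], "rot": [0, 0, 0]}, {"hand": 1, "translation": [0.004, 0.07, 0.0], "rot": [0, 0, 8]}, {"hand": 1, "translation": [0.007, 0.11, 0.0], "rot": [0, 0, 16]}, {"hand": 1, "translation": [0.01, 0.15, 0.0], "rot": [0, 0, 24]}, {"hand": 1, "translation": [0.013, 0.19, 0.0], "rot": [0, 0, 32]}, {"hand": 1, "translation": [0.016, 0.23, 0.0], "rot": [0, 0, 40]}, {"hand": 1, "translation": [0.019, 0.27, 0.0], "rot": [0, 0, 48]}, {"hand": 1, "translation": [0.022, 0.31, 0.0], "rot": [0, 0, 56]}, {"hand": 1, "translation": [0.025, 0.35, 0.0], "rot": [0, 0, 64]}, {"hand": 1, "translation": [0.027, 0.39, 0.0], "rot": [0, 0, 72]}, {"hand": 1, "translation": [0.0285, 0.41, 0.0], "rot": [0, 0, 78]}, {"hand": 1, "translation": [0.0285, 0.4135, 0.0], "rot": [0, 0, 78]}, {"hand": 1, "translation": [0.0285, 0.4135, 0.0], "rot": [0, 0, 78]}, {"hand": 1, "translation": [0.0285, 0.4135, 0.0], "rot": [0, 0, 78]}, {"hand": 1, "translation": [0.0285, 0.4135, 0.0], "rot": [0, 0, 78]}]'

```text
time_s: 8.1
tcp_pos: [0.5566, 0.1536, 0.2794]
tool_rot: [-3.141, -0.001, 3.14]
force: [1.2, -0.3, -0.5]
gripper_width: 0.101
finger_force: 60.0
```

```bash
python3 - <<'E'
from m import *
i,P,s=cap("wrist"); print(s["tcp_pos"],s["tool_rot"],s["force"])
lock(i,P)
i2=i.astype(int); m=(i2[...,0]>80)&(i2[...,1]<60)&(i2[...,2]<60)&(P[...,2]>.15)
from scipy.spatial.transform import Rotation as R
t=(P[m]-s["tcp_pos"])@R.from_euler("xyz",s["tool_rot"]).as_matrix()
f=t[(t[:,2]>.062)&(t[:,2]<.09)]; print(len(f),np.median(f,0))
cv2.imwrite("pics/w4.png",cv2.resize(i[...,::-1],(800,600)))
E
```

```text
[0.55662946 0.15362798 0.27941028] [-3.14113584e+00 -5.59065530e-04  3.13991071e+00] [ 1.24249676 -0.34911516 -0.45215323]
brass 1670 mean [0.5529 0.1548 0.0908] zmax 0.0932 rect [554.7 155.2  49.5  46.5  79.9] axisdeg 83.9 px [258.9 192.9]
boxtop 22337 mean [0.5392 0.1551 0.0909] zmax 0.0957 rect [549.  154.4 190.4 137.5  89.6] axisdeg 90.0 px [259.2 177.2]
74 [0.01764429 0.00243472 0.07424499]
```

View pics/w4.png

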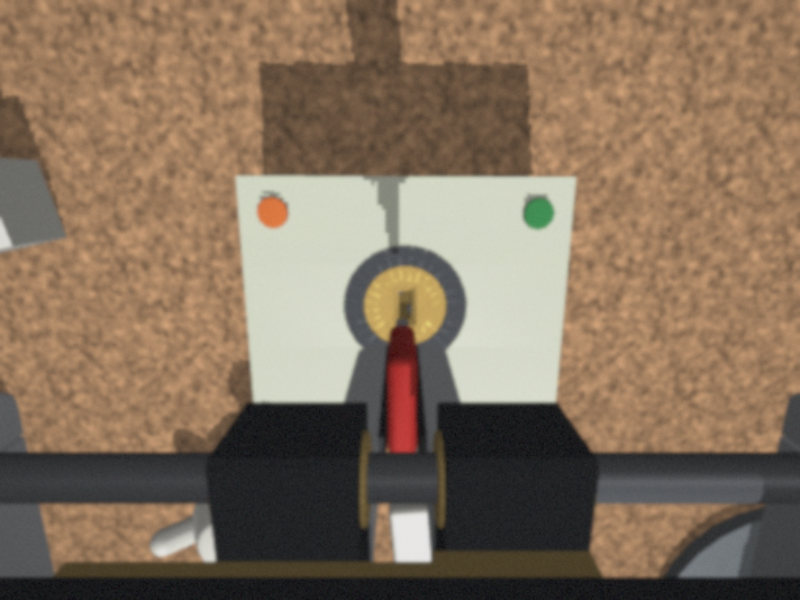

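The slot at (406,305) lines up with the key, with an offset of about 1 mm. I'll descend until the tip is just inside the mouth.

Emit:
step_arm --commands '[{"hand": 1, "translation": [-0.0006, 0.0016, -0.015], "rot": [0, 0, 0]}, {"hand": 1, "translation": [-0.0006, 0.0016, -0.03], "rot": [0, 0, 0]}, {"hand": 1, "translation": [-0.0006, 0.0016, -0.04], "rot": [0, 0, 0]}, {"hand": 1, "translation": [-0.0006, 0.0016, -0.043], "rot": [0, 0, 0]}, {"hand": 1, "translation": [-0.0006, 0.0016, -0.046], "rot": [0, 0, 0]}, {"hand": 1, "translation": [-0.0006, 0.0016, -0.049], "rot": [0, 0, 0]}, {"hand": 1, "translation": [-0.0006, 0.0016, -0.051], "rot": [0, 0, 0]}, {"hand": 1, "translation": [-0.0006, 0.0016, -0.051], "rot": [0, 0, 0]}]'

```text
time_s: 8.95
tcp_pos: [0.556, 0.1567, 0.2288]
tool_rot: [3.141, 0.0, -3.14]
force: [0.3, -0.7, -1.3]
gripper_width: 0.107
finger_force: 60.0
```

Emit:
step_arm --commands '[{"hand": 1, "translation": [0, -0.0012, 0], "rot": [0, 0, 0]}, {"hand": 1, "translation": [0, -0.0012, -0.002], "rot": [0, 0, 0]}, {"hand": 1, "translation": [0, -0.0012, -0.004], "rot": [0, 0, 0]}, {"hand": 1, "translation": [0, -0.0012, -0.005], "rot": [0, 0, 0]}, {"hand": 1, "translation": [0, -0.0012, -0.005], "rot": [0, 0, 0]}, {"hand": 1, "translation": [0, -0.0012, -0.005], "rot": [0, 0, 0]}]'

```text
time_s: 9.55
tcp_pos: [0.556, 0.1555, 0.2236]
tool_rot: [3.142, -0.0, -3.14]
force: [-0.2, -0.7, -1.5]
gripper_width: 0.105
finger_force: 60.0
```

The tip is about 10 mm in with no side load. Now I'll push and wiggle past the first pin.

Emit:
step_arm --commands '[{"hand": 1, "translation": [0, 0, -0.0015], "rot": [0, 0, 2]}, {"hand": 1, "translation": [0, 0, -0.003], "rot": [0, 0, 0]}, {"hand": 1, "translation": [0, 0, -0.0045], "rot": [0, 0, -2]}, {"hand": 1, "translation": [0, 0, -0.006], "rot": [0, 0, 0]}, {"hand": 1, "translation": [0, 0, -0.0075], "rot": [0, 0, 2]}, {"hand": 1, "translation": [0, 0, -0.009], "rot": [0, 0, 0]}, {"hand": 1, "translation": [0, 0, -0.009], "rot": [0, 0, -2]}, {"hand": 1, "translation": [0, 0, -0.009], "rot": [0, 0, 0]}]'

```text
time_s: 10.35
tcp_pos: [0.5562, 0.155, 0.2152]
tool_rot: [-3.14, 0.001, -3.14]
force: [0.2, -1.7, 0.2]
gripper_width: 0.102
finger_force: 60.0
```

Emit:
step_arm --commands '[{"hand": 1, "translation": [0, 0, -0.0015], "rot": [0, 0, 2]}, {"hand": 1, "translation": [0, 0, -0.003], "rot": [0, 0, 0]}, {"hand": 1, "translation": [0, 0, -0.0045], "rot": [0, 0, -2]}, {"hand": 1, "translation": [0, 0, -0.006], "rot": [0, 0, 0]}, {"hand": 1, "translation": [0, 0, -0.0075], "rot": [0, 0, 2]}, {"hand": 1, "translation": [0, 0, -0.009], "rot": [0, 0, 0]}, {"hand": 1, "translation": [0, 0, -0.009], "rot": [0, 0, -2]}, {"hand": 1, "translation": [0, 0, -0.009], "rot": [0, 0, 0]}]'

```text
time_s: 11.15
tcp_pos: [0.5563, 0.1547, 0.2079]
tool_rot: [-3.14, 0.002, -3.141]
force: [0.1, -2.5, 5.4]
gripper_width: 0.1
finger_force: 60.0
```

Emit:
step_arm --commands '[{"hand": 1, "translation": [0, -0.0005, -0.002], "rot": [0, 0, 3]}, {"hand": 1, "translation": [0, -0.0005, -0.003], "rot": [0, 0, 0]}, {"hand": 1, "translation": [0, -0.0005, -0.004], "rot": [0, 0, -3]}, {"hand": 1, "translation": [0, -0.0005, -0.005], "rot": [0, 0, 0]}, {"hand": 1, "translation": [0, -0.0005, -0.006], "rot": [0, 0, 3]}, {"hand": 1, "translation": [0, -0.0005, -0.007], "rot": [0, 0, 0]}, {"hand": 1, "translation": [0, -0.0005, -0.008], "rot": [0, 0, -3]}, {"hand": 1, "translation": [0, -0.0005, -0.008], "rot": [0, 0, 0]}]'

```text
time_s: 11.95
tcp_pos: [0.5562, 0.1552, 0.202]
tool_rot: [3.14, 0.003, -3.14]
force: [-4.3, 0.7, 10.5]
gripper_width: 0.104
finger_force: 60.0
```

Emit:
step_arm --commands '[{"hand": 1, "translation": [0.0005, 0, -0.002], "rot": [0, 0, 3]}, {"hand": 1, "translation": [0.0005, 0, -0.003], "rot": [0, 0, 0]}, {"hand": 1, "translation": [0.0005, 0, -0.004], "rot": [0, 0, -3]}, {"hand": 1, "translation": [0.0005, 0, -0.005], "rot": [0, 0, 0]}, {"hand": 1, "translation": [0.0005, 0, -0.005], "rot": [0, 0, 3]}, {"hand": 1, "translation": [0.0005, 0, -0.005], "rot": [0, 0, 0]}, {"hand": 1, "translation": [0.0005, 0, -0.005], "rot": [0, 0, -3]}, {"hand": 1, "translation": [0.0005, 0, -0.005], "rot": [0, 0, 0]}]'

```text
time_s: 12.75
tcp_pos: [0.5564, 0.1552, 0.1971]
tool_rot: [3.141, 0.002, -3.14]
force: [-6.1, -1.3, 13.8]
gripper_width: 0.1
finger_force: 60.0
```

Emit:
step_arm --commands '[{"hand": 1, "translation": [-0.0015, 0, -0.001], "rot": [0, 0, 3]}, {"hand": 1, "translation": [-0.0015, 0, -0.002], "rot": [0, 0, 0]}, {"hand": 1, "translation": [-0.0015, 0, -0.003], "rot": [0, 0, -3]}, {"hand": 1, "translation": [-0.0015, 0, -0.003], "rot": [0, 0, 0]}, {"hand": 1, "translation": [-0.0015, 0, -0.003], "rot": [0, 0, 0]}]'

```text
time_s: 13.25
tcp_pos: [0.5559, 0.1552, 0.1971]
tool_rot: [3.14, 0.007, -3.14]
force: [-7.5, -0.9, 21.5]
gripper_width: 0.104
finger_force: 60.0
```

```bash
python3 - <<'E'
from m import *
i,P,s=cap("wrist"); print(s["tcp_pos"],s["tool_rot"],s["force"],s["ft_torque"])
i2=i.astype(int); m=(i2[...,0]>80)&(i2[...,1]<60)&(i2[...,2]<60)&(P[...,2]>.1)
p=P[m]; print(len(p),np.percentile(p[:,2],[50,80,95]))
h,b=np.histogram(p[:,2],bins=np.arange(.08,.2,.002)); print([(round(x,3),n) for x,n in zip(b,h) if n>10])
j=robot.capture("scene")["image"]; cv2.imwrite("pics/s2.png",cv2.resize(j[170:240,260:380,::-1],(720,420),interpolation=2))
E
```

```text
[0.55590193 0.15522959 0.19707259] [ 3.14013484  0.00663431 -3.1399812 ] [-7.47584379 -0.89365372 21.45955047] [-0.1626356   1.62974186 -0.13347211]
1083 [0.14021699 0.14085468 0.14144683]
[(np.float64(0.106), np.int64(11)), (np.float64(0.136), np.int64(20)), (np.float64(0.138), np.int64(362)), (np.float64(0.14), np.int64(612))]
```

View pics/s2.png

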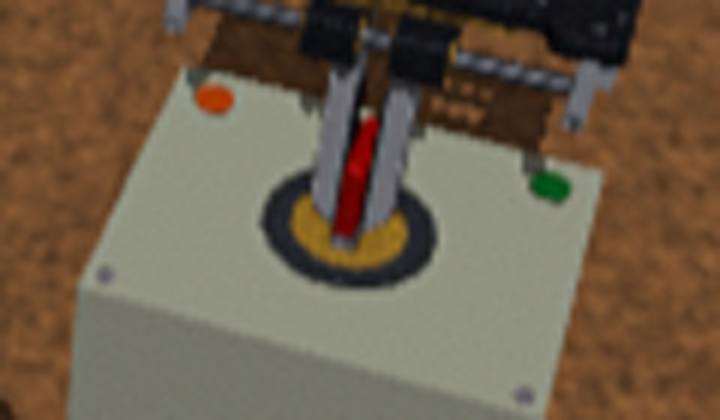

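The head's top is at z = 0.140, which means the key is fully home, and pushing harder didn't move it. Now the clockwise turn, with the downward push kept on.

Emit:
step_arm --commands '[{"hand": 1, "translation": [-0.001, 0, 0], "rot": [0, 0, -3]}, {"hand": 1, "translation": [-0.001, 0, 0], "rot": [0, 0, -9]}, {"hand": 1, "translation": [-0.001, 0, 0], "rot": [0, 0, -15]}, {"hand": 1, "translation": [-0.001, 0, 0], "rot": [0, 0, -21]}, {"hand": 1, "translation": [-0.001, 0, 0], "rot": [0, 0, -27]}, {"hand": 1, "translation": [-0.001, 0, 0], "rot": [0, 0, -33]}, {"hand": 1, "translation": [-0.001, 0, 0], "rot": [0, 0, -39]}, {"hand": 1, "translation": [-0.001, 0, 0], "rot": [0, 0, -45]}, {"hand": 1, "translation": [-0.001, 0, 0], "rot": [0, 0, -45]}]'

```text
time_s: 14.25
tcp_pos: [0.5555, 0.1552, 0.1971]
tool_rot: [3.135, 0.005, 2.356]
force: [-5.9, -0.8, 20.8]
gripper_width: 0.104
finger_force: 60.0
```

Emit:
step_arm --commands '[{"hand": 1, "translation": [0, 0, 0], "rot": [0, 0, -6]}, {"hand": 1, "translation": [0, 0, 0], "rot": [0, 0, -12]}, {"hand": 1, "translation": [0, 0, 0], "rot": [0, 0, -18]}, {"hand": 1, "translation": [0, 0, 0], "rot": [0, 0, -24]}, {"hand": 1, "translation": [0, 0, 0], "rot": [0, 0, -30]}, {"hand": 1, "translation": [0, 0, 0], "rot": [0, 0, -35]}, {"hand": 1, "translation": [0, 0, 0], "rot": [0, 0, -38]}, {"hand": 1, "translation": [0, 0, 0], "rot": [0, 0, -41]}, {"hand": 1, "translation": [0, 0, 0], "rot": [0, 0, -43]}, {"hand": 1, "translation": [0, 0, 0], "rot": [0, 0, -43]}]'

```text
time_s: 15.25
tcp_pos: [0.5554, 0.1551, 0.1971]
tool_rot: [3.133, -0.001, 1.607]
force: [-5.9, -1.3, 19.9]
gripper_width: 0.105
finger_force: 60.0
```

```bash
python3 - <<'E'
from m import *
i,P,s=cap("wrist"); print(s["tcp_pos"],s["tool_rot"],s["force"],s["ft_torque"],s["qpos"])
i2=i.astype(int); m=(i2[...,0]>80)&(i2[...,1]<60)&(i2[...,2]<60)&(P[...,2]>.136)
blob(m,P,"headtop")
cv2.imwrite("pics/w5.png",cv2.resize(i[...,::-1],(800,600)))
E
```

```text
[0.55542725 0.15513603 0.19708775] [ 3.13319043e+00 -5.97810388e-04  1.60676293e+00] [-5.93162176 -1.26491026 19.93069911] [-0.45616815  1.25760615  0.10215823] [ 1.74313096e-01  1.84869786e-01  1.47228970e+00 -5.69177014e-04
  1.47602879e+00  1.38400480e-01]
headtop 1056 mean [0.5551 0.157  0.1402] zmax 0.1426 rect [555.  156.    8.9  33.1   1.8] axisdeg 92.6 px [256.8 257.3]
```

View pics/w5.png

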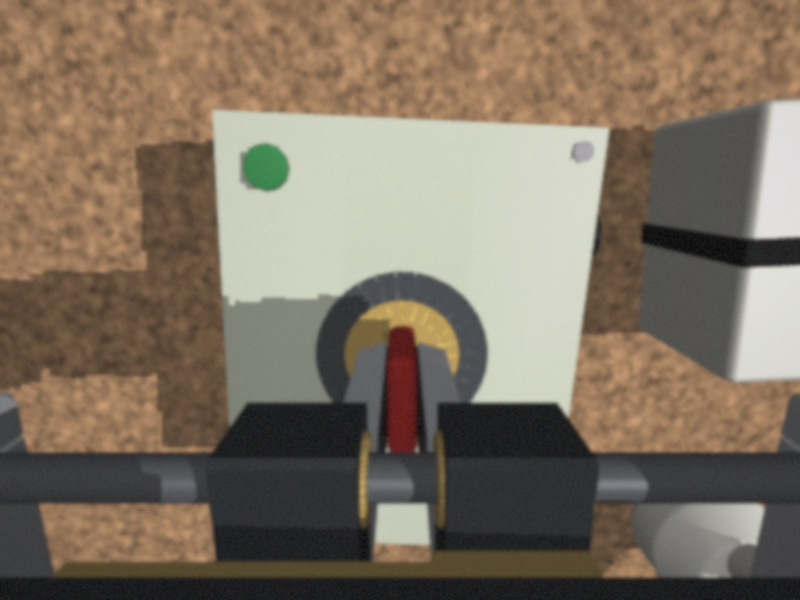

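The key is at about 92° and still home. The blade has some play in the slot, so I'll turn a little further until the stop pushes back.

Emit:
step_arm --commands '[{"hand": 1, "translation": [0, 0, 0], "rot": [0, 0, -1]}, {"hand": 1, "translation": [0, 0, 0], "rot": [0, 0, -2]}, {"hand": 1, "translation": [0, 0, 0], "rot": [0, 0, -3]}, {"hand": 1, "translation": [0, 0, 0], "rot": [0, 0, -4]}, {"hand": 1, "translation": [0, 0, 0], "rot": [0, 0, -4]}, {"hand": 1, "translation": [0, 0, 0], "rot": [0, 0, -4]}]'

```text
time_s: 15.9
tcp_pos: [0.5554, 0.1552, 0.1971]
tool_rot: [3.133, -0.001, 1.538]
force: [-5.5, -1.5, 20.7]
gripper_width: 0.103
finger_force: 60.0
```

```bash
python3 - <<'E'
from h import *
s=robot.read_state(); print(s["tcp_pos"],s["tool_rot"],s["force"],s["ft_torque"],s["finger_force"])
E
```

```text
[0.5554377  0.15515145 0.19709711] [ 3.13323391e+00 -1.19436842e-03  1.53755146e+00] [-5.48651985 -1.49954563 20.68718234] [-0.43088368  1.32572519  0.14922856] 60.013693703804165
```

Emit:
step_arm --commands '[{"hand": 1, "translation": [0, 0, 0], "rot": [0, 0, -1]}, {"hand": 1, "translation": [0, 0, 0], "rot": [0, 0, -2]}, {"hand": 1, "translation": [0, 0, 0], "rot": [0, 0, -3]}, {"hand": 1, "translation": [0, 0, 0], "rot": [0, 0, -3]}, {"hand": 1, "translation": [0, 0, 0], "rot": [0, 0, -3]}]'

```text
time_s: 16.4
tcp_pos: [0.5554, 0.1551, 0.1971]
tool_rot: [3.133, -0.002, 1.485]
force: [-5.6, -1.4, 21.1]
gripper_width: 0.105
finger_force: 60.0
```

```bash
python3 - <<'E'
from h import *
s=robot.read_state(); print(s["tcp_pos"],s["tool_rot"],s["force"],s["ft_torque"],s["finger_force"])
E
```

```text
[0.555433   0.15514405 0.19710249] [ 3.13331686e+00 -1.58461310e-03  1.48535172e+00] [-5.59313467 -1.44054311 21.13297896] [-0.45957101  1.32603021  0.18652277] 60.01854637870565
```

```bash
python3 - <<'E'
from m import *
i,P,s=cap("wrist")
i2=i.astype(int); m=(i2[...,0]>80)&(i2[...,1]<60)&(i2[...,2]<60)&(P[...,2]>.136)
blob(m,P,"headtop"); print(np.degrees(s["tool_rot"][2]))
for v in range(210,300,10):
    u=np.where(m[v])[0]; print(v,u.min() if len(u) else None,u.max() if len(u) else None)
E
```

```text
headtop 1051 mean [0.5553 0.1571 0.1403] zmax 0.1423 rect [555.  156.1  33.4   8.9  85.4] axisdeg 85.5 px [256.7 257.2]
85.10438455672318
210 None None
220 None None
230 249 264
240 248 265
250 249 265
260 249 265
270 249 265
280 249 265
290 None None
```

```bash
python3 -c "
from bench import robot
print(robot.close_job())"
```

```text
the job is handed in; nothing more can be done
None
```

I handed the job in at about 16 s with the red key fully home in the switch and the gripper holding it turned clockwise against the stop. The stop is inferred from about 94° of key rotation and rising torque, because the switch angle can't be read. No verdict came back from the judge.

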